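# Lid-switch check on the tube centrifuge

### The job

The lid is off the small tube centrifuge at the blood-sampling station and its lid switch must be checked. Gently press the lever with the roller down from above just until it clicks, hold it there for about half a second without forcing it on into its overtravel, then let it spring back up. Leave the plain lever and the plunger beside it alone.

Things in the scene. Friction and masses are not known exactly. Their poses are not given: they have to be found in the camera images.
- roller_lever (a joint): Angle of the lid switch's sprung roller lever, rad: 0 at rest (sloping up), growing as the roller goes down. Clicks at 0.18 (roller 10 mm below rest, about 4 N); harmful overtravel begins at 0.50 (29 mm, about 8 N): 20 mm down is mid-range. Hard stop 0.75. Springs back when released, does not latch.
- roller (a point): Centre of the white roller, 18 mm diameter, 14 mm wide, between two steel strips at the lever's end; top 9 mm above this point, 152 mm above table at rest. y: roller axis; x: outward from the machine (level at rest); pivot 56 mm back along -x; moves out 4 mm when pressed 20 mm. In a mixed row of 3 switches, 85 mm apart, on the far ledge (81 mm high) of the off-white centrifuge (body 150 mm high).
- plain_lever_end (a point): Tip of the plain lever on another switch of the row: same dark 38 x 26 x 34 mm block, but a bare flat steel strip 70 mm long, 14 mm wide, no roller, sloping up, tip about 145 mm above the table. Not to be pressed.
- plunger_top (a point): Top of the plunger on the third switch of the row: a white pin 12 mm in diameter standing 17 mm out of a dark 38 x 26 x 34 mm block, top about 137 mm above the table; no lever. Not to be pressed.

How it is judged:
By the outcome, as a careful person would: the job done as asked, in the order asked, and still so for the second after the job is handed in, with the robot touching nothing.
It also fails if it takes over 29 s, if anything falls off the work surface, if the arm or the gripper's body presses on something with over 40 N, if the wrist force passes 120 N, or if a joint passes its speed limit or range.

### The arm

A 6-joint arm with a two-finger parallel gripper is mounted at the origin on the work surface. World frame = base frame: x ahead of the robot, y to its left, z up, the work surface at z = 0. Lengths are in m, angles in degrees, forces in N, time in s.
With the tool pointing down it reaches from about 0.375 to 0.9 m from the base axis. Payload 3.1 kg.
Tool frame: the origin (TCP) lies on the centre line of the jaws, within the pads' length; the fingertips stand 8 mm ahead of it and the grasp point (between the pads) lies 11 mm behind it; y points along the fingers, x is the direction in which the jaws open and shut, and the axes are right-handed (so a half turn about y gives the same grasp; the last joint's range is limited). The gripper opens to 87 mm and grips with 3 to 60 N. Pads are 19 mm wide; open, the fingers measure 117 mm over their backs; the gripper's body (75 mm by 190 mm) begins 51 mm behind the grasp point.
Start: joints at [-85.457, 30.224, 82.088, -0, 67.689, -10.227], TCP at [0.159, -0.604, 0.231] pointing down, gripper open.
Joint ranges: [-176.69, 176.69], [-43.24, 126.21], [12.49, 139.97], [-82, 262], [0, 151.66], [-163.58, 163.58]. Speed limits (degrees/s): [159.86, 159.86, 180, 180, 180, 180].

### API

Orientations are given as a 3x3 rotation matrix whose columns are the frame's x, y, z axes.
In Python, from rig import read_state, imaging, job, spotter gives the robot as it stands.
- The arm moves only by the tool apply_moves, never from a script. Its argument "steps" is a list of rows, each an object of numbers: "x", "y", "z": the shift along the world's x, y, z in mm; "spin": the turn about the world's z in rad. In form: [{"x": .., "y": .., "z": .., "spin": ..}, ...]. A call has 1 to 12 rows; each row shifts and turns the pose as measured when the row begins; what a row does not reach is not made up. A row lasts 1/10 s, in which the tool goes at most 50 mm and 8.59 degrees, less where a joint would pass 70% of its speed; a pose out of reach is approached as far as the arm can. A call is refused whole if a number of a shift passes 50 or a number of a turn 0.15, either way. A call with a gripper value outside its range is refused whole. "grip" is the finger opening in mm, from 0 to 87, set as the call begins (left out, the last holds). The fingers move at their own pace and stop on an object; the grip force is fixed at half the most. Time passes only in rows, so rows that do not move let the fingers close. It gives the time, the measured TCP pose, the force and the opening at its end, in the units of the state.
- read_state(): the state, without advancing time (a new reading comes with each control period).
- imaging.capture(name): name is "side" or "top" or "wrist"; returns the picture (480x640x3 uint8, red, green, blue); there is no depth.
- imaging.camera_params(name): a dict with "fov_y" (degrees; the focal length in pixels is half the picture's height over the tangent of half this angle, whatever the lens; pixels are square), "cx", "cy" (the principal point, pixels), "R" (3x3) and "t" (3): a world point X has camera coordinates R X + t. Camera axes: x right, y down, z forward; pixel columns grow to the right and rows downward; lengths in m; the calibration is good to about 2 mm. A picture is of the moment at which its call begins: read the wrist's pose just before it. camera_params takes no time and is no camera call; for the wrist camera it gives the pose at the moment of the call.
- job.hand_in(): hands the job in, once; it reports no verdict.
Trained networks look in the newest picture that a camera, given by its name, has taken for a name from the list of things; names that differ only in an ending like _2 or _b are one class to them, and where a whole thing is asked for, a point or a joint stands for the part that bears it (a point fixed in the world has none). Each returns a list of dicts, best first, with "score" (0 to 1); they miss things now and then, are a little off and sometimes report something else, mostly with a low value. They report only what shows in the picture. A call takes as long as a camera call.
- spotter.cut_out(name, camera): "mask" (480x640 bool, what is visible of it) and "rect" ([left, top, width, height] in pixels, round what is visible of it).
The state is a dict: "time_s": time; "joint_positions": joint angles; "qvel": joint speeds; "tau": joint torques, N m; "position": TCP position; "tcp_rot": TCP orientation; "force": force on the tool from outside, world axes, zero at the start; "moment": the same for the moment, N m; "opening": opening from 0.0 (shut) to 1.0 (fully open).
Only numpy, scipy, OpenCV 4.12 (cv2) and the standard library are available. Lean on these libraries where they do the work, as an engineer would, in place of code of your own. Each camera call takes 0.05 s, during which the arm holds its last target.

## Working session

There is one attempt and no reset: what is moved stays moved. The work goes in short steps, Python scripts to look and compute and a tool call to move; the robot and the scene stay as the last step left them, time stands still between calls to the robot, and variables do not carry over. Pictures are saved under pics/ and viewed, and the job is handed in when it is done.

Besides the shell and the picture viewer there is one more tool, called after "Call:" in YAML: its name, and indented under it one key for each argument. apply_moves: Moves the arm, as the interface text tells. Its arguments: {"type":"object","properties":{"steps":{"type":"array"},"grip":{"type":"number"}},"required":["steps"]}

```bash
mkdir -p pics; python3 - <<'E'
from rig import read_state, imaging, job, spotter
import cv2,numpy as np
s=read_state(); print(s['time_s'],s['position'],s['tcp_rot'],s['force'],s['opening'])
for c in ['side','top']:
    im=imaging.capture(c); cv2.imwrite(f'pics/{c}0.png',im[...,::-1])
    p=imaging.camera_params(c); print(c,p)
    for n in ['roller','plain_lever_end','plunger_top']:
        print(n,[(round(d['score'],2),d['rect']) for d in spotter.cut_out(n,c)][:3])
E
```

```text
0.0 [ 0.15929738 -0.60360195  0.22957272] [[ 2.54916591e-01 -1.86103692e-04  9.66963028e-01]
 [-9.66960669e-01  2.16820413e-03  2.54916386e-01]
 [-2.14401411e-03 -9.99997632e-01  3.72756255e-04]] [0.09731029 0.3181085  0.73321402] 1.0009010124695903
side {'fov_y': 43.06965029136772, 'cx': 322.97476733441465, 'cy': 244.8232708017484, 'R': array([[-0.98561025, -0.16901211,  0.00270779],
       [-0.09271872,  0.52716503, -0.84468945],
       [ 0.1413353 , -0.83278565, -0.53524985]]), 't': array([0.54440751, 0.17318515, 0.91157078])}
roller [(0.7, [284.7, 266.0, 41.4, 29.5])]
plain_lever_end [(0.56, [309.4, 237.9, 35.9, 21.7])]
plunger_top [(0.65, [288.7, 320.4, 10.8, 15.0])]
top {'fov_y': 56.34579908354866, 'cx': 322.9567538168867, 'cy': 243.9978292622963, 'R': array([[-0.00858029, -0.99954321,  0.02897838],
       [-0.98101305,  0.00279913, -0.19392153],
       [ 0.19375184, -0.03009207, -0.98058895]]), 't': array([0.0164633 , 0.60732299, 0.7093644 ])}
roller [(0.77, [272.7, 242.1, 15.9, 39.3])]
plain_lever_end [(0.67, [330.4, 252.4, 9.5, 42.5])]
plunger_top [(0.46, [218.2, 260.7, 10.1, 11.7])]
```

```bash
python3 - <<'E'
import cv2
a=cv2.imread('pics/side0.png');b=cv2.imread('pics/top0.png')
cv2.imwrite('pics/s0c.png',cv2.resize(a[190:390,200:440],None,fx=3.2,fy=3,interpolation=2))
cv2.imwrite('pics/t0c.png',cv2.resize(b[180:340,180:400],None,fx=3.5,fy=3.5,interpolation=2))
E
```

```text
(no output)
```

View pics/side0.png

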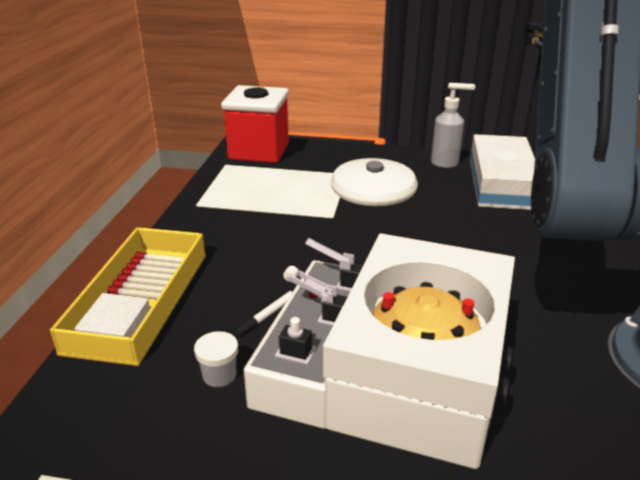

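View pics/top0.png

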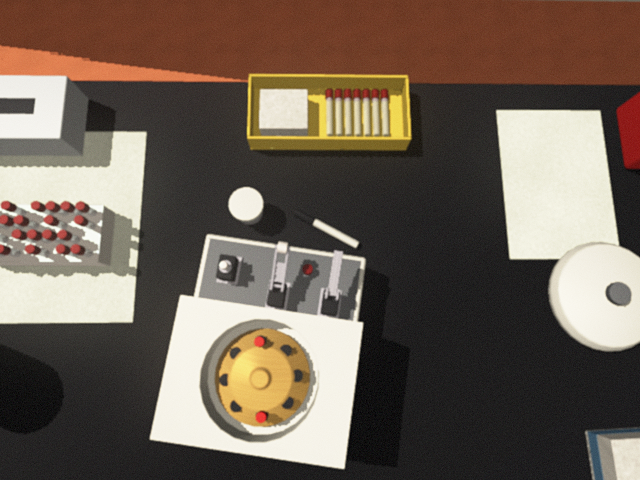

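View pics/s0c.png

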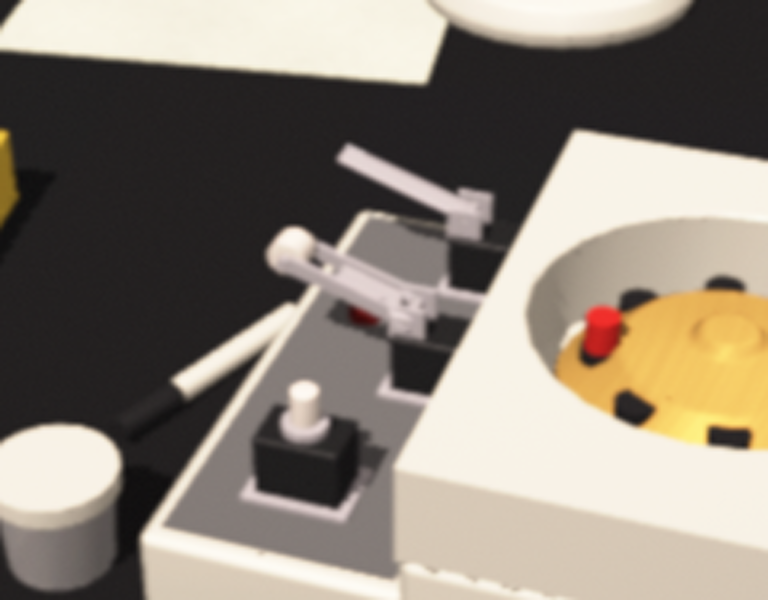

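View pics/t0c.png

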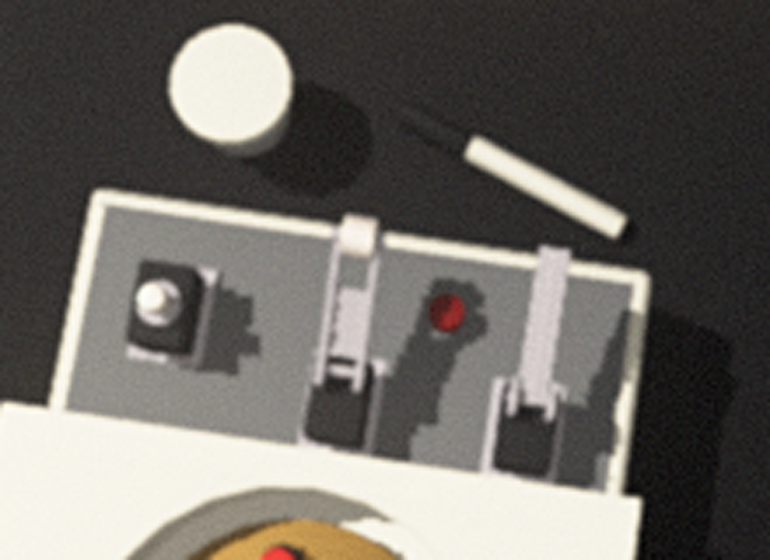

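```bash
cat > h.py <<'E'
from rig import imaging
import numpy as np
def P(c):
    p=imaging.camera_params(c); f=240/np.tan(np.radians(p['fov_y']/2))
    return np.array([[f,0,p['cx']],[0,f,p['cy']],[0,0,1]])@np.c_[p['R'],p['t']]
def tri(obs):
    A=[]
    for c,u,v in obs:
        M=P(c); A+= [u*M[2]-M[0], v*M[2]-M[1]]
    A=np.array(A); A/=np.linalg.norm(A[:,:3],axis=1)[:,None]
    X=np.linalg.lstsq(A[:,:3],-A[:,3],rcond=None)[0]
    return X, A[:,:3]@X+A[:,3]
def ray(c,u,v,z):
    M=P(c); A=np.array([u*M[2]-M[0], v*M[2]-M[1]])
    return np.linalg.solve(A[:,:2],-A[:,3]-A[:,2]*z)
E
python3 - <<'E'
from h import *
np.set_printoptions(precision=4,suppress=True)
t=lambda x,y:(180+x/3.5,180+y/3.5)
s=lambda x,y:(200+x/3.2,190+y/3)
for n,a,b,z in [('roller',t(360,235),s(292,250),.143),('plain',t(554,249),s(347,153),.145),('plunger',t(158,298),s(304,388),.137)]:
    print(n,*tri([('top',*a),('side',*b)]),ray('top',*a,z),ray('side',*b,z))
# far ledge edge direction
print(ray('top',*t(97,192),.081),ray('top',*t(645,275),.081))
E
```

```text
roller [0.5857 0.0765 0.1412] [-0.0001 -0.0008  0.0008  0.0002] [0.5862 0.0765] [0.5843 0.0791]
plain [ 0.578  -0.0077  0.144 ] [-0.0001 -0.0015  0.0015  0.0003] [ 0.5793 -0.0076] [ 0.5761 -0.0058]
plunger [0.5607 0.1647 0.1327] [ 0.      0.0003 -0.0003 -0.    ] [0.5598 0.1638] [0.5598 0.1698]
[0.6191 0.2049] [ 0.5783 -0.0548]
```

```bash
python3 - <<'E'
from h import *
for n,u,v,z in [('bottle base',447,160,0),('bottle top',460,86,.16),('bottle top',460,86,.2),('redbox base',258,155,0),('box',505,200,0),('redtop',257,93,.12)]: print(n,ray('side',u,v,z))
E
```

```text
bottle base [ 0.3528795  -0.66799399]
bottle top [ 0.33873332 -0.75821977]
bottle top [ 0.34593069 -0.62976828]
redbox base [ 0.82476876 -0.61498335]
box [ 0.22706239 -0.4759223 ]
redtop [ 0.85237733 -0.73411945]
```

Call:
apply_moves:
  grip: 0
  steps:
    - {"x": 0, "y": 0, "z": 40, "spin": -0.14}
    - {"x": 0, "y": 0, "z": 40, "spin": -0.14}
    - {"x": 0, "y": 0, "z": 0, "spin": -0.13}

```text
time_s: 0.7
position: [0.1593, -0.6028, 0.311]
tcp_rot: [[-0.166, 0.004, 0.986], [-0.986, 0.005, -0.166], [-0.006, -1.0, 0.003]]
force: [0.3, -0.4, 0.4]
opening: 0.808
```

Call:
apply_moves:
  steps:
    - {"x": 26, "y": 42, "z": 0, "spin": 0}
    - {"x": 26, "y": 42, "z": 0, "spin": 0}
    - {"x": 26, "y": 42, "z": 0, "spin": 0}
    - {"x": 26, "y": 42, "z": 0, "spin": 0}
    - {"x": 26, "y": 42, "z": 0, "spin": 0}
    - {"x": 26, "y": 42, "z": 0, "spin": 0}
    - {"x": 26, "y": 42, "z": 0, "spin": 0}
    - {"x": 26, "y": 42, "z": 0, "spin": 0}
    - {"x": 26, "y": 42, "z": 0, "spin": 0}
    - {"x": 26, "y": 42, "z": 0, "spin": 0}
    - {"x": 26, "y": 42, "z": 0, "spin": 0}
    - {"x": 26, "y": 42, "z": 0, "spin": 0}

```text
time_s: 1.9
position: [0.4704, -0.0957, 0.3149]
tcp_rot: [[-0.183, 0.011, 0.983], [-0.983, -0.009, -0.183], [0.007, -1.0, 0.013]]
force: [0.6, -1.6, 0.0]
opening: 0.008
```

Call:
apply_moves:
  steps:
    - {"x": 26, "y": 40, "z": 0, "spin": 0}
    - {"x": 26, "y": 40, "z": 0, "spin": 0}
    - {"x": 26, "y": 40, "z": 0, "spin": 0}
    - {"x": 26, "y": 40, "z": 0, "spin": 0}
    - {"x": 13, "y": 12, "z": 0, "spin": 0}
    - {"x": 0, "y": 0, "z": -40, "spin": 0}
    - {"x": 0, "y": 0, "z": -40, "spin": 0}
    - {"x": 0, "y": 0, "z": -20, "spin": 0}
    - {"x": 0, "y": 0, "z": 0, "spin": 0}

```text
time_s: 2.8
position: [0.5954, 0.0936, 0.2147]
tcp_rot: [[-0.171, 0.023, 0.985], [-0.985, -0.009, -0.17], [0.005, -1.0, 0.024]]
force: [-0.3, 0.4, 0.3]
opening: 0.005
```

```bash
python3 - <<'E'
from h import *
from rig import read_state, imaging, spotter
import cv2
s=read_state(); print(s['time_s'],s['position'],s['force'])
for c in ['wrist','side','top']:
    im=imaging.capture(c); cv2.imwrite(f'pics/{c}1.png',im[...,::-1])
    for n in (['roller'] if c!='side' else ['roller']): print(c,n,[(round(d['score'],2),d['rect']) for d in spotter.cut_out(n,c)][:3])
    M=P(c)
    for X in [s['position'],[.5857,.0768,.1425]]:
        q=M@np.r_[X,1]; print(q[:2]/q[2])
E
```

```text
2.8 [0.59536588 0.09358794 0.21473259] [-0.31598943  0.43857071  0.27068799]
wrist roller [(0.98, [327.2, 252.0, 41.8, 33.1])]
[321.08956904 305.48718817]
[349.72836882 267.67320091]
side roller [(0.57, [286.1, 265.4, 41.1, 27.5])]
[279.31941107 234.17028493]
[290.60510697 272.5923669 ]
top roller []
[267.27281425 230.71740903]
[282.67604423 247.50264611]
```

View pics/side1.png

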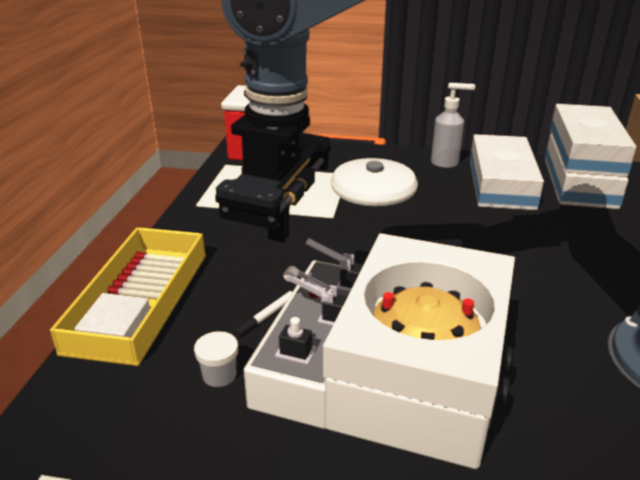

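View pics/wrist1.png

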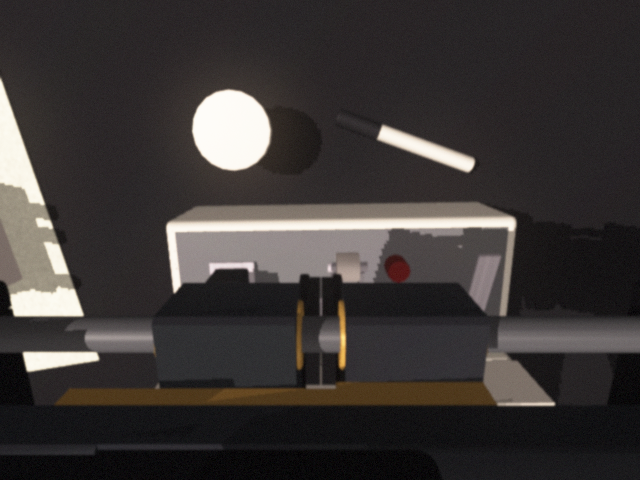

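Call:
apply_moves:
  steps:
    - {"x": -7, "y": -16, "z": 0, "spin": 0}
    - {"x": 0, "y": 0, "z": -20, "spin": 0}
    - {"x": 0, "y": 0, "z": -18, "spin": 0}
    - {"x": 0, "y": 0, "z": 0, "spin": 0}
    - {"x": 0, "y": 0, "z": 0, "spin": 0}

```text
time_s: 3.6
position: [0.593, 0.0718, 0.1873]
tcp_rot: [[-0.172, 0.045, 0.984], [-0.985, -0.012, -0.172], [0.004, -0.999, 0.046]]
force: [-0.4, -0.3, 1.1]
opening: 0.001
```

```bash
python3 - <<'E'
from h import *
from rig import read_state, imaging, spotter
import cv2
s=read_state(); print(s['time_s'],s['position'],s['force'])
for c in ['wrist','side']:
    im=imaging.capture(c); im=im[...,::-1]
    if c=='side': im=cv2.resize(im[190:340,200:400],None,fx=4,fy=4,interpolation=2)
    cv2.imwrite(f'pics/{c}2.png',im)
    M=P(c)
    for X in [s['position'],[.5857,.0775,.1425]]:
        q=M@np.r_[X,1]; print(q[:2]/q[2])
E
```

```text
3.6 [0.59302535 0.07181988 0.18728373] [-0.4490744  -0.26080764  1.14995095]
[320.89402133 303.66123199]
[312.49534479 285.62287527]
[285.32147217 243.26876817]
[290.4986979  272.87427619]
```

View pics/side2.png

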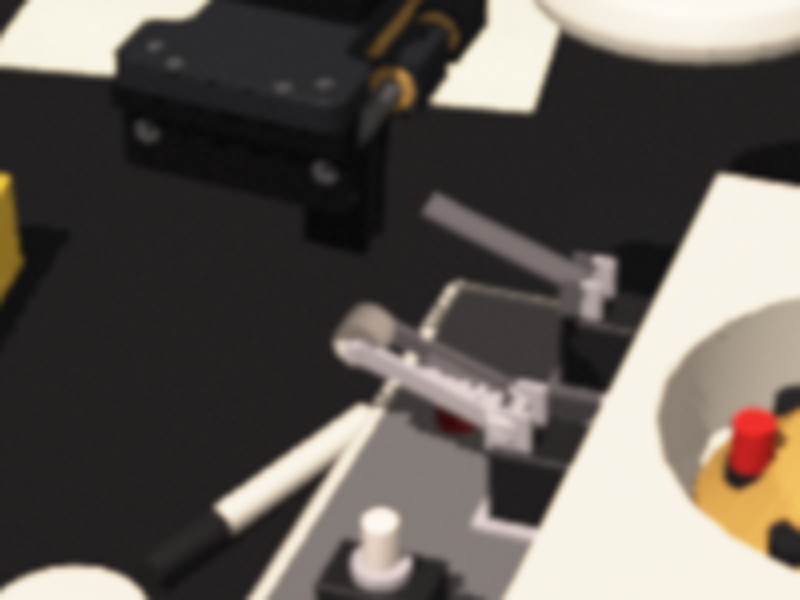

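View pics/wrist2.png

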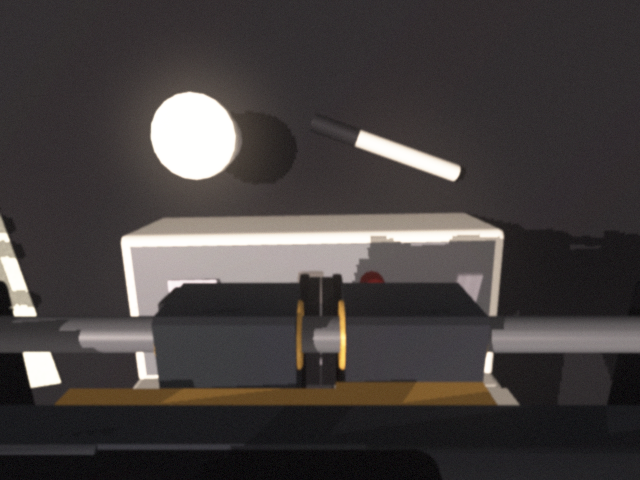

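Call:
apply_moves:
  steps:
    - {"x": -5, "y": 5, "z": 0, "spin": 0}
    - {"x": 0, "y": 0, "z": -9, "spin": 0}
    - {"x": 0, "y": 0, "z": -9, "spin": 0}
    - {"x": 0, "y": 0, "z": 0, "spin": 0}

```text
time_s: 4.1
position: [0.5887, 0.0777, 0.1704]
tcp_rot: [[-0.172, 0.049, 0.984], [-0.985, -0.012, -0.171], [0.003, -0.999, 0.051]]
force: [0.2, 0.3, 0.4]
opening: 0.005
```

Call:
apply_moves:
  steps:
    - {"x": -1, "y": 0, "z": -5, "spin": 0}
    - {"x": 0, "y": 0, "z": -4, "spin": 0}
    - {"x": 0, "y": 0, "z": 0, "spin": 0}

```text
time_s: 4.4
position: [0.5879, 0.0779, 0.1602]
tcp_rot: [[-0.171, 0.05, 0.984], [-0.985, -0.012, -0.171], [0.003, -0.999, 0.051]]
force: [-0.2, 0.2, 1.1]
opening: 0.005
```

Call:
apply_moves:
  steps:
    - {"x": 0, "y": 0, "z": -4, "spin": 0}
    - {"x": 0, "y": 0, "z": -3, "spin": 0}

```text
time_s: 4.6
position: [0.5905, 0.0775, 0.1544]
tcp_rot: [[-0.171, 0.056, 0.984], [-0.985, -0.013, -0.171], [0.003, -0.998, 0.057]]
force: [1.2, -0.4, 2.9]
opening: 0.003
```

```bash
python3 - <<'E'
from h import *
from rig import read_state, imaging, spotter
import cv2
s=read_state(); print(s['time_s'],s['position'],s['force'])
im=imaging.capture('side')[...,::-1]
cv2.imwrite('pics/side3.png',cv2.resize(im[190:340,200:400],None,fx=4,fy=4,interpolation=2))
s=read_state(); print(s['time_s'],s['position'],s['force'])
E
```

```text
4.6 [0.59050104 0.07746654 0.15444621] [ 1.16884462 -0.35342443  2.90960104]
4.65 [0.59054215 0.07742394 0.15417071] [ 1.72709906 -0.12466701  3.15158892]
```

View pics/side3.png

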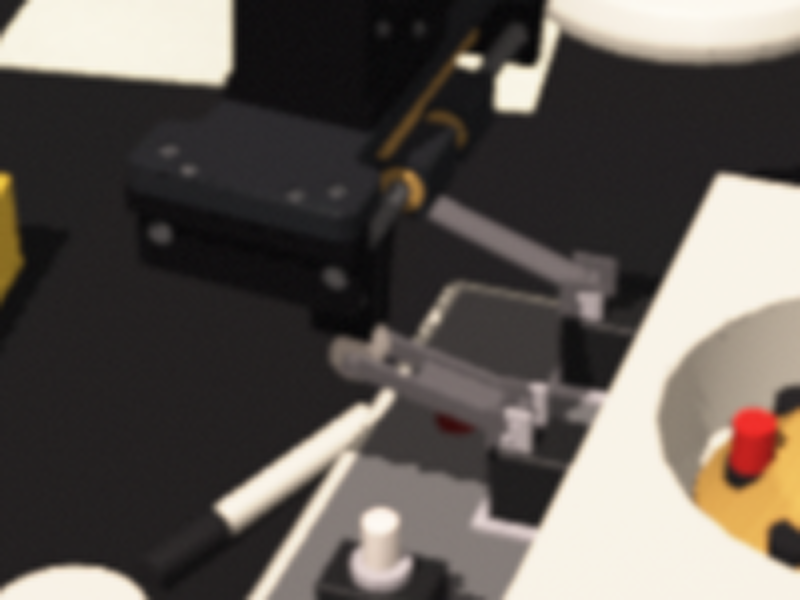

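Call:
apply_moves:
  steps:
    - {"x": 0, "y": 0, "z": -4, "spin": 0}
    - {"x": 0, "y": 0, "z": -3, "spin": 0}

```text
time_s: 4.85
position: [0.5925, 0.0771, 0.1482]
tcp_rot: [[-0.171, 0.061, 0.983], [-0.985, -0.013, -0.171], [0.003, -0.998, 0.062]]
force: [1.6, 0.0, 4.7]
opening: 0.003
```

Call:
apply_moves:
  steps:
    - {"x": 0, "y": 0, "z": -4, "spin": 0}
    - {"x": 0, "y": 0, "z": -2, "spin": 0}

```text
time_s: 5.05
position: [0.5938, 0.0769, 0.1428]
tcp_rot: [[-0.171, 0.064, 0.983], [-0.985, -0.013, -0.171], [0.002, -0.998, 0.065]]
force: [0.3, -0.6, 5.8]
opening: 0.002
```

```bash
python3 - <<'E'
from h import *
from rig import read_state, imaging, spotter
import cv2
im=imaging.capture('side')[...,::-1]
cv2.imwrite('pics/side4.png',cv2.resize(im[190:340,200:400],None,fx=4,fy=4,interpolation=2))
s=read_state(); print(s['time_s'],s['position'],s['force'])
E
```

```text
5.1 [0.59382391 0.07693438 0.14263376] [ 0.73672686 -0.05938765  5.33790025]
```

View pics/side4.png

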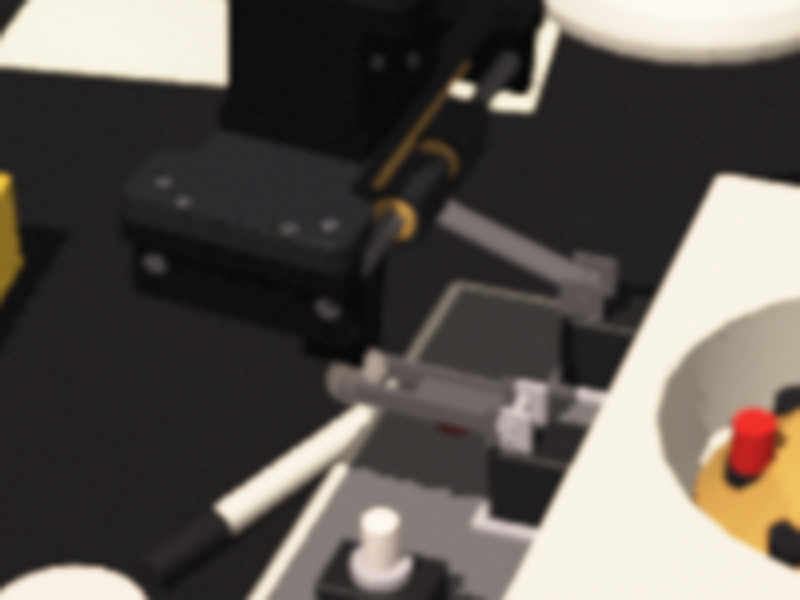

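Call:
apply_moves:
  steps:
    - {"x": 0, "y": 0, "z": 0, "spin": 0}
    - {"x": 0, "y": 0, "z": 0, "spin": 0}

```text
time_s: 5.3
position: [0.5938, 0.0769, 0.1429]
tcp_rot: [[-0.171, 0.064, 0.983], [-0.985, -0.013, -0.171], [0.002, -0.998, 0.065]]
force: [0.1, 0.2, 5.0]
opening: 0.003
```

Call:
apply_moves:
  steps:
    - {"x": 0, "y": 0, "z": 0, "spin": 0}
    - {"x": 0, "y": 0, "z": 10, "spin": 0}
    - {"x": 0, "y": 0, "z": 15, "spin": 0}
    - {"x": 0, "y": 0, "z": 20, "spin": 0}
    - {"x": 0, "y": 0, "z": 30, "spin": 0}
    - {"x": 0, "y": 0, "z": 30, "spin": 0}
    - {"x": 0, "y": 0, "z": 0, "spin": 0}

```text
time_s: 6.0
position: [0.5841, 0.0783, 0.2472]
tcp_rot: [[-0.171, 0.04, 0.984], [-0.985, -0.011, -0.171], [0.004, -0.999, 0.041]]
force: [0.8, 0.2, -0.1]
opening: 0.004
```

```bash
python3 - <<'E'
from h import *
from rig import read_state, imaging, spotter
import cv2
im=imaging.capture('side')[...,::-1]
cv2.imwrite('pics/side5.png',cv2.resize(im[190:340,200:400],None,fx=4,fy=4,interpolation=2))
s=read_state(); print(s['time_s'],s['position'],s['force'],abs(s['qvel']).max())
E
```

```text
6.05 [0.58256314 0.07837984 0.24501969] [-0.26926438  0.73138228  0.69446576] 2.721102752428039
```

View pics/side5.png

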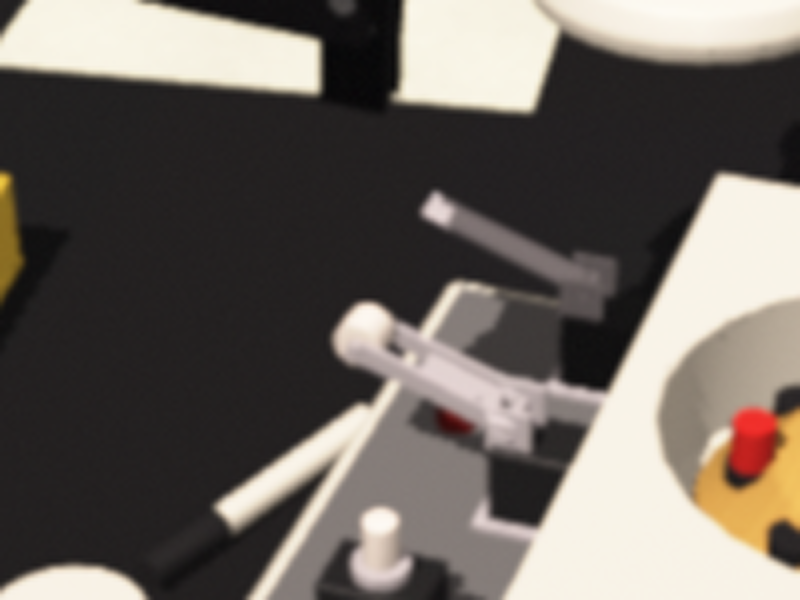

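```bash
python3 -c "
from rig import job
print(job.hand_in())"
```

```text
the job is handed in; nothing more can be done
None
```

I pressed the roller lever down from above with the closed fingertips, held it, let it spring back, and handed the job in at about 6.1 s.

- **Depth:** the roller went down about 17 mm. That is past the click at 10 mm and short of the overtravel at 29 mm. The 17 mm is from the fingertip height. The roller's shift in the side picture roughly agrees.
- **Force:** readings during the press peaked at 5.8 N, including sensor noise of up to about 1 N. That fits the stated 4 N at the click and 8 N at overtravel.
- **Hold:** it stayed past the click for about 0.6–0.7 s, of which about 0.35 s was fully still. I judged the click from depth and force, because nothing signals it directly.
- **After release:** the last side picture shows the lever back at rest, with the plain lever and plunger looking unmoved. The gripper is about 85 mm above the roller, and force readings are back to noise, under 1 N.

The tool tilted up to about 4° forward and drifted about 5 mm outward while pressing. The fingertips still stayed on the roller.

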